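# Clamp a tube rack on the orbital shaker

### The job

Get the rack of tubes ready for shaking: slide it along the shaker platform, keeping it standing on the platform, into the nest until its foot is square and fully home against the two rear corner angles. Then turn the quarter-turn clamp bar clockwise across the front foot of the rack until it drops into its locked detent, and let go. Leave the bottle, the tip box and the vial block where they stand.

Things in the scene. Friction and masses are not known exactly. Their poses are not given: they have to be found in the camera images.
- shaker: Bench-top orbital shaker, fixed: cream housing under a flat aluminium platform, 320 mm (x) by 360 mm (y), whose top lies 85 mm above the bench. Origin: centre of the underside, on the bench; x points from the front (control panel) to the rear, y to the left, z up.
- nest (a point): Where rack_center is with the rack fully home; axes as the shaker's. The nest is two upright steel corner angles, 25 mm high, 4 mm thick, open to the front. From this point: inner faces of their rear legs at x = +58 mm, of their side legs at y = -77 and +77 mm (4 mm of play each side); the side legs run forward to x = +5 mm, then flare outwards 16 deg for 34 mm more.
- flask (a point): Stoppered 100 ml glass flask held in a spring clamp on the platform to the left of the nest, immovable: 63 mm in diameter at its foot, 117 mm high. This point: centre of its foot, on the platform.
- rack_center (a point): Loose white tube rack, about 0.5 kg, on the platform in front of the nest, shifted and turned. Point: 38 mm above its underside, mid foot. Axes as the nest's when home. Foot 116 (x) by 146 (y) by 10 mm high; on it a body 84 (x) by 134 (y) mm, 10 to 50 mm above the platform: too wide for most grippers. 12 capped tubes reach 76 mm above the platform.
- clamp (a joint): Angle of the quarter-turn clamp bar, rad: 0 = open, bar pointing to the shaker's front (-x); turns clockwise seen from above; 1.571 = locked, at its stop, bar pointing to shaker +y over the rack's front foot. The sprung bar climbs 5 mm on a cam up to 0.9 rad (2 to 3 N at the tab), rides level, and at 1.3 to 1.5 rad drops 5 mm into its detent. A rack that is not home blocks the bar.
- clamp_pivot (a point): Pivot axis of the clamp bar at the bar's mid height, 17.5 mm above the platform (bar open). The bar is steel, 12 mm wide, 12 mm high, 112 mm long from the axis; hub 29 mm in diameter, up to 28 mm above this point. Locked, the bar lies just above the rack's foot and 2.5 mm in front of its body. A 34 mm tail behind the pivot carries the follower.
- clamp_tab (a point): Centre of the black upright thumb tab on the clamp bar, 92 mm from the pivot axis, 22 mm above the bar's mid height: 26 mm long along the bar, 12 mm thick (flush with the bar's sides), 32 mm high. Its x points towards the pivot. Bar and tab can be pushed from the side with shut fingers along the arc.
- bottle: Bystander: amber glass bottle with white cap, 86 mm in diameter, 215 mm high, on the bench close to the right side of the shaker. Origin: centre of its underside.
- tip_box: Bystander: blue pipette tip box with white lid, 82 mm (x) by 120 mm (y) by 90 mm high, on the bench to the left of the shaker. Origin: centre of its underside.
- vial_block: Bystander: grey block of vials, 100 mm (x) by 62 mm (y) by 42 mm high, on the bench to the right of the shaker, further back. Origin: centre of its underside.
There are look-alikes about, which are no part of the job. What is shaped like the part that bears rack_center but purple or yellow is not meant.

How it is judged (in metres and radians):
At the end, for the whole second after the job is handed in: The clamp bar stands in its detent (joint above 1.50 rad); the rack stands flat on the platform in the nest, its centre within 5 mm of home front to rear and 6 mm sideways, turned less than 0.06 rad from the nest; nothing is touched by the robot (value of joint clamp above 1.5 rad and x of rack_center in the frame of nest between -0.005 and 0.004 m and y of rack_center in the frame of nest between -0.006 and 0.006 m and z of rack_center in the frame of nest below 0.004 m and angle between the x axis of rack_center and the x axis of nest, either way round below 0.06 rad and angle between rack_center's own z axis and vertical below 0.05 rad).
It fails at once if the rack was lifted off the platform (more than 15 mm) or tipped (more than 0.2 rad) (z of rack_center in the frame of nest above 0.015 m or z of rack_center in the frame of nest below -0.02 m or angle between rack_center's own z axis and vertical above 0.2 rad).
It fails at once if a bystander (bottle, tip box or vial block) was shifted by more than 15 mm or tipped (distance of any of bottle, tip_box, vial_block from where it was at the start of the episode above 0.015 m or angle between any of bottle, tip_box, vial_block's own z axis and vertical above 0.2 rad).
It also fails if it takes over 70 s, if anything falls off the work surface, if the arm or the gripper's body presses on something with over 40 N, if the wrist force passes 120 N, or if a joint passes its speed limit or range.

### The arm

A 6-joint arm with a two-finger parallel gripper is mounted at the origin on the work surface. World frame = base frame: x ahead of the robot, y to its left, z up, the work surface at z = 0. Lengths are in mm, angles in rad, forces in N, time in s.
With the tool pointing down it reaches from about 375 to 900 mm from the base axis. Payload 3.1 kg.
Tool frame: the origin (TCP) lies at the very end of the fingers, on their centre line; the grasp point (between the pads) lies 19 mm behind it; x points along the fingers, y is the direction in which the jaws open and shut, and the axes are right-handed (so a half turn about x gives the same grasp; the last joint's range is limited). The gripper opens to 87 mm and grips with 3 to 60 N. Pads are 19 mm wide; open, the fingers measure 117 mm over their backs; the gripper's body (75 mm by 190 mm) begins 51 mm behind the grasp point.
Start: joints at [0.934, 0.527, 1.433, -0, 1.181, -0.178], TCP at [276.193, 560.637, 222.548] pointing down, gripper open.
Joint ranges: [-3.08, 3.08], [-0.75, 2.2], [0.22, 2.44], [-1.43, 4.57], [0, 2.65], [-2.85, 2.85]. Speed limits (rad/s): [2.79, 2.79, 3.14, 3.14, 3.14, 3.14].

### API

Orientations are given as a unit quaternion [w, x, y, z].
In Python, from cell import manip gives the robot as it stands.
- The arm moves only by the tool step_arm, never from a script. Its argument "motion" is a list of rows, each a list of 5 numbers: the opening, from 0 (shut) to 1 (fully open), then the shift along the tool's x, y, z in mm, then the turn about the tool's x in degrees. In form: [[gripper, dx, dy, dz, twist], ...]. A call has 1 to 10 rows; each row shifts and turns the commanded pose from where the row before left it, along the tool's axes as they then stand; what a row does not reach is not made up. A row lasts 1/10 s, in which the tool goes at most 50 mm and 8.59 degrees, less where a joint would pass 70% of its speed; a pose out of reach is approached as far as the arm can. A call is refused whole if a number of a shift passes 50 or a number of a turn 8.59, either way. A call with a gripper value outside its range is refused whole. The fingers move at their own pace and stop on an object; "force" is the grip in N (left out, the last holds). Time passes only in rows, so rows that do not move let the fingers close. It gives the time, the measured TCP pose, the force and the opening at its end, in the units of the state.
- manip.state(): the state, without advancing time (a new reading comes with each control period).
- manip.camera(name): name is "scene" or "top"; returns (picture, depth): 420x560x3 uint8, blue, green, red; 420x560 float32, mm along the optical axis (not along the pixel's ray), 0 where there is no reading.
- manip.camera_params(name): a dict with "fx", "fy", "cx", "cy" (pixels), "dist_coeffs" ([k1, k2, p1, p2, k3] as OpenCV has them; the pictures are not rectified), "T" (4x4, takes a point from camera to world coordinates). Camera axes: x right, y up, looking along -z (the intrinsics and any distortion apply to the point x, -y, -z); pixel columns grow to the right and rows downward; lengths in mm; the calibration is good to about 2 mm. A picture is of the moment at which its call begins. camera_params takes no time and is no camera call.
- manip.sign_off(): hands the job in, once; it reports no verdict.
Trained networks look in the newest picture that a camera, given by its name, has taken for a name from the list of things; names that differ only in an ending like _2 or _b are one class to them, and where a whole thing is asked for, a point or a joint stands for the part that bears it (a point fixed in the world has none). Each returns a list of dicts, best first, with "score" (0 to 1); they miss things now and then, are a little off and sometimes report something else, mostly with a low value. They report only what shows in the picture. A call takes as long as a camera call. They do not tell look-alikes from the thing itself.
- manip.outline_of(query, camera): "region" (420x560 bool, what is visible of it) and "xy" ([column, row] in pixels, amid what is visible of it).
- manip.mark_of(query, camera): "xy" ([column, row] in pixels: a listed point, or the origin of a listed thing).
The state is a dict: "t": time; "joints": joint angles; "joint_velocities": joint speeds; "tau": joint torques, N m; "position": TCP position; "eef_rot": TCP orientation; "wrist_force": force on the tool from outside, world axes, zero at the start; "torque": the same for the moment, N m; "width": finger opening in mm.
Only numpy, scipy, OpenCV 4.12 (cv2) and the standard library are available. Lean on these libraries where they do the work, as an engineer would, in place of code of your own. Each camera call takes 0.05 s, during which the arm holds its last target.

## Working session

There is one attempt and no reset: what is moved stays moved. The work goes in short steps, Python scripts to look and compute and a tool call to move; the robot and the scene stay as the last step left them, time stands still between calls to the robot, and variables do not carry over. Pictures are saved under pics/ and viewed, and the job is handed in when it is done.

Besides the shell and the picture viewer there is one more tool, called after "Request:" as name([rows], argument=value, ...), one row to a line, values as JSON. step_arm: Moves the arm, as the interface text tells. Its arguments: {"type":"object","properties":{"motion":{"type":"array"},"force":{"type":"number"}},"required":["motion"]}

```bash
ls; mkdir -p pics
python3 - <<'E'
from cell import manip
import cv2,numpy as np
s=manip.state(); print({k:np.round(v,3).tolist() for k,v in s.items()})
for c in("scene","top"):
    im,d=manip.camera(c); cv2.imwrite(f"pics/{c}0.png",im); np.save(f"pics/{c}0.npy",d)
    p=manip.camera_params(c); print(c,{k:np.round(v,3).tolist() for k,v in p.items()})
E
```

```text
pics
{'t': 0.0, 'joints': [0.935, 0.528, 1.434, -0.0, 1.181, -0.179], 'joint_velocities': [0.001, -0.001, -0.001, -0.001, -0.002, -0.0], 'tau': [0.001, -44.004, -17.659, 0.063, 0.058, -0.0], 'position': [275.75, 560.029, 221.546], 'eef_rot': [0.688, 0.16, 0.689, -0.161], 'wrist_force': [-0.023, 0.009, -0.496], 'torque': [0.003, 0.021, -0.041], 'width': 86.758}
scene {'fx': 472.612, 'fy': 472.612, 'cx': 278.365, 'cy': 217.889, 'dist_coeffs': [0.037, 0.0, 0.0, 0.0, 0.0], 'T': [[0.145, -0.529, 0.836, 1742.563], [0.989, 0.08, -0.121, -130.916], [-0.002, 0.845, 0.535, 846.834], [0.0, 0.0, 0.0, 1.0]]}
top {'fx': 530.531, 'fy': 530.531, 'cx': 284.387, 'cy': 211.876, 'dist_coeffs': [-0.161, 0.0, 0.0, 0.0, 0.0], 'T': [[0.011, 0.989, -0.145, 396.65], [-1.0, 0.008, -0.017, 18.407], [-0.016, 0.145, 0.989, 1457.543], [0.0, 0.0, 0.0, 1.0]]}
```

View pics/scene0.png

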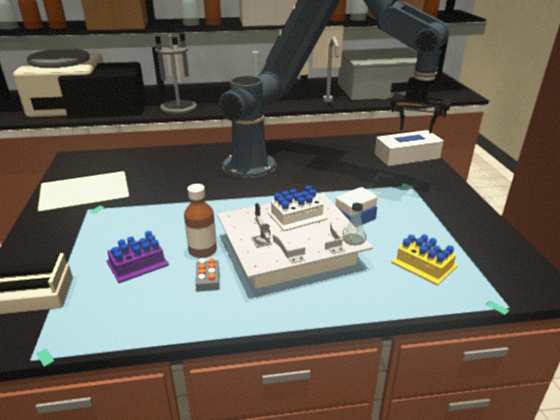

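View pics/top0.png

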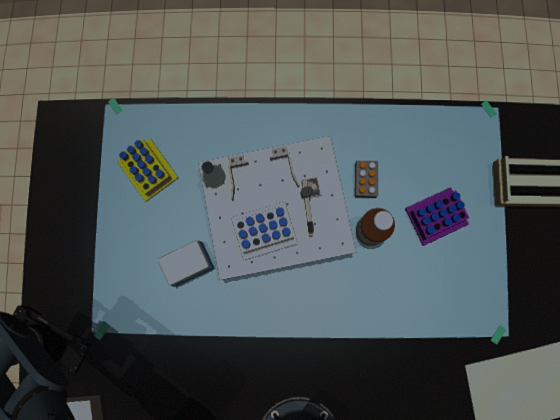

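The top view shows the shaker near pixel (277,208). The white rack is on its platform at (267,230), and the clamp hub is at (308,187) with its bar pointing down the image to the tab at (310,228). The nest angles are at (235,160) and (280,153), and the flask is at (210,173). The purple rack at (438,215) and the yellow rack at (147,168) are look-alikes; only the white one fits. Next I'll measure.

```bash
cat > h.py <<'E'
from cell import manip
import cv2,numpy as np
def par(c):
    p=manip.camera_params(c); K=np.array([[p['fx'],0,p['cx']],[0,p['fy'],p['cy']],[0,0,1]]); return K,np.array(p['dist_coeffs']),np.array(p['T'])
def ray(c,xy):
    K,D,T=par(c); u=cv2.undistortPoints(np.array(xy,float).reshape(-1,1,2),K,D).reshape(-1,2)
    d=np.c_[u[:,0],-u[:,1],-np.ones(len(u))]@T[:3,:3].T
    return T[:3,3],d
def onz(c,xy,z):
    o,d=ray(c,xy); return o+d*((z-o[2])/d[:,2])[:,None]
def dep(c,xy,D):  # via depth
    o,d=ray(c,xy); xy=np.array(xy,float).reshape(-1,2)
    z=np.array([D[int(round(y)),int(round(x))] for x,y in xy]); return o+d*z[:,None]
def proj(c,P):
    K,D,T=par(c); P=np.array(P,float).reshape(-1,3); q=(P-T[:3,3])@T[:3,:3]; q=q*[1,-1,-1]
    return cv2.projectPoints(q,np.zeros(3),np.zeros(3),K,D)[0].reshape(-1,2)
def tri(a,b):
    o1,d1=ray("top",a);o2,d2=ray("scene",b); d1=d1[0]/np.linalg.norm(d1);d2=d2[0]/np.linalg.norm(d2)
    A=np.c_[d1,-d2]; s=np.linalg.lstsq(A,o2-o1,rcond=None)[0]
    p,q=o1+d1*s[0],o2+d2*s[1]; return (p+q)/2,np.linalg.norm(p-q)
E
python3 - <<'E'
from h import *
Z={'shaker':0,'nest':123,'flask':85,'rack_center':123,'clamp_pivot':102.5,'clamp_tab':124.5,'bottle':0,'tip_box':0,'vial_block':0}
for n in Z:
  for c in("top","scene"):
    for r in manip.mark_of(n,c)[:3]:
        print(n,c,round(r['score'],2),np.round(r['xy'],1),np.round(onz(c,r['xy'],Z[n])[0],1))
for c in("top","scene"):
    im,d=manip.camera(c); cv2.imwrite(f"pics/{c}1.png",im); np.save(f"pics/{c}1.npy",d)
    x,y,w,h=(190,125,180,165) if c=="top" else (190,160,220,150)
    cv2.imwrite(f"pics/{c}1c.png",cv2.resize(im[y:y+h,x:x+w],None,fx=3.6,fy=3.6,interpolation=cv2.INTER_CUBIC))
print(manip.state()['t'])
E
```

```text
shaker top 0.78 [279.  211.3] [612.   58.8   0. ]
shaker top 0.34 [261.6 230. ] [559.3 106.3   0. ]
shaker scene 0.75 [292.6 254.7] [628.   73.2   0. ]
shaker scene 0.66 [261.5 233.6] [503.1  -5.7   0. ]
nest top 0.82 [261.9 180.2] [674.2 100.4 123. ]
nest scene 0.76 [300.5 227.8] [670.8  86.3 123. ]
flask top 0.72 [213.5 175.3] [694.7 231.8  85. ]
flask top 0.45 [187.9 265.5] [454.9 292.   85. ]
flask scene 0.72 [354.3 242.2] [708.1 232.3  85. ]
rack_center top 0.71 [438.3 215. ] [ 587.7 -353.1  123. ]
rack_center top 0.55 [261.8 231.1] [542.8  98.4 123. ]
rack_center scene 0.94 [425.6 255. ] [840.5 376.8 123. ]
rack_center scene 0.61 [137.8 253.1] [ 724.  -346.8  123. ]
rack_center scene 0.58 [299.9 204.3] [545.1 108.  123. ]
clamp_pivot top 0.53 [304.8 192.1] [647.8 -10.4 102.5]
clamp_pivot scene 0.59 [264.7 233.3] [653.  -11.8 102.5]
clamp_tab top 0.71 [308.7 226.8] [554.6 -20.2 124.5]
clamp_tab top 0.58 [369.4 184. ] [ 666.4 -175.6  124.5]
clamp_tab scene 0.49 [257.4 210.2] [562.4 -22.  124.5]
bottle top 0.76 [367.8 230.7] [ 559.8 -187.6    0. ]
bottle top 0.58 [302.5 191.6] [668.2  -6.1   0. ]
bottle scene 0.72 [199.2 247. ] [ 547.  -202.1    0. ]
tip_box top 0.65 [187.7 263.6] [463.7 309.6   0. ]
tip_box scene 0.94 [353.1 220. ] [468.5 304.5   0. ]
vial_block top 0.57 [367.8 181.2] [ 699.5 -189.4    0. ]
vial_block scene 0.96 [209.2 276.7] [ 694.2 -175.     0. ]
1.1
```

View pics/top1c.png

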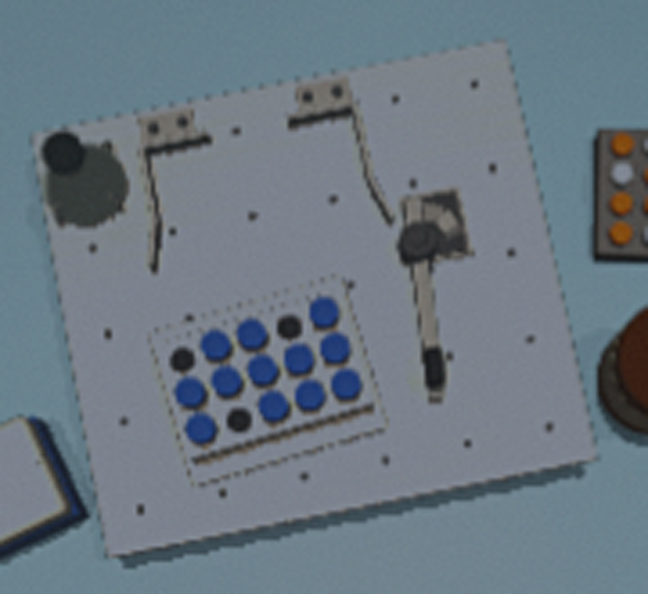

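View pics/scene1c.png

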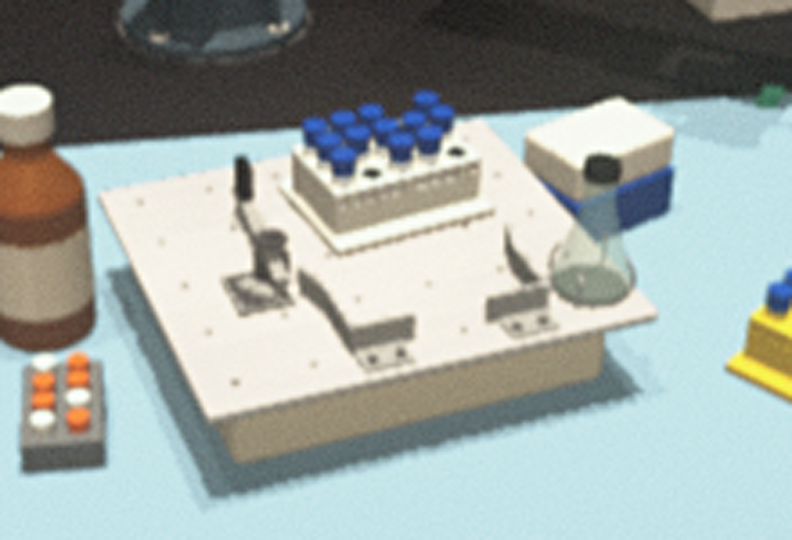

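Run:
```python
from h import *
f=lambda a:np.array(a,float)/3.6+[190,125]
def fit(P,m):
    P=P[:,:2]; m=np.array(m,float); a=P-P.mean(0); b=m-m.mean(0)
    th=np.arctan2((b[:,0]*a[:,1]-b[:,1]*a[:,0]).sum(),(a*b).sum()); R=np.array([[np.cos(th),-np.sin(th)],[np.sin(th),np.cos(th)]])
    t=P.mean(0)-R@m.mean(0); return th,t,np.round(P-(m@R.T+t),1).tolist()
pl=onz("top",f([(30,135),(508,42),(597,460),(107,557)]),85)
th,t,r=fit(pl,[(160,180),(160,-180),(-160,-180),(-160,180)]); print("platform",th,t,r)
fo=onz("top",f([(150,332),(348,275),(385,428),(198,487)]),95)
t2,c2,r2=fit(fo,[(58,73),(58,-73),(-58,-73),(-58,73)]); print("rack",t2,c2,r2)
R=np.array([[np.cos(th),-np.sin(th)],[np.sin(th),np.cos(th)]])
D=np.load("pics/top1.npy")
loc=lambda P:np.round(np.c_[(P[:,:2]-t)@R,P[:,2]],1)
print("rack loc",loc(np.array([[*c2,95]])),t2-th)
for n,px in dict(Lrear=[(150,153),(208,138)],Rrear=[(290,125),(352,110)],Lside=[(150,155),(158,215),(153,268)],Rside=[(352,112),(368,175),(392,220)]).items():
    print(n,loc(onz("top",f(px),110)).tolist())
print("hub,tab,tip",loc(onz("top",f([(420,240)]),130)),loc(onz("top",f([(432,362)]),140)),loc(onz("top",f([(435,400)]),108)))
for n,a,b in [("nest",(261.9,180.2),(300.5,227.8)),("rack",(261.8,231.1),(299.9,204.3)),("piv",(304.8,192.1),(264.7,233.3)),("tab",(308.7,226.8),(257.4,210.2)),("flask",(213.5,175.3),(354.3,242.2)),("bottle",(367.8,230.7),(199.2,247))]:
    p,e=tri(a,b); print(n,np.round(p,1),round(e,1),loc(p[None]))
pts=f([(30,135),(300,380),(265,300),(240,250)])
print(np.round(dep("top",f([(100,200),(300,220),(500,350)]),D),1))
# scene platform corners
g=lambda a:np.array(a,float)/3.6+[190,160]
ps=onz("scene",g([(100,195),(475,122),(655,318),(212,418)]),85)
print("scene plat",fit(ps,[(-160,-180),(-160,180),(160,180),(160,-180)]))
```

```text
platform 0.20508194805280072 [611.06820438  64.25348135] [[-1.5, 0.9], [-1.6, -1.2], [1.5, 0.7], [1.6, -0.3]]
rack 0.29589937671011407 [547.29493785  91.68616476] [[-0.1, 0.7], [0.2, -2.2], [0.5, 4.0], [-0.5, -2.5]]
rack loc [[-56.9  39.8  95. ]] 0.09081742865731335
Lrear [[120.9, 93.9, 110.0], [123.5, 50.6, 110.0]]
Rrear [[121.2, -9.6, 110.0], [123.3, -55.9, 110.0]]
Lside [[119.5, 94.2, 110.0], [74.6, 96.4, 110.0], [37.2, 106.8, 110.0]]
Rside [[121.9, -55.6, 110.0], [73.7, -57.8, 110.0], [37.9, -68.3, 110.0]]
hub,tab,tip [[ 16.1 -83.8 130. ]] [[-71.7 -74.2 140. ]] [[-95.2 -72.7 108. ]]
nest [672.8  93.2 124.3] 14.4 [[ 66.4  15.7 124.3]]
rack [543.7 103.3 122.2] 9.8 [[-58.   51.9 122.2]]
piv [648.4 -10.9  99.3] 0.9 [[ 21.2 -81.2  99.3]]
tab [555.1 -20.8 120. ] 0.9 [[-72.1 -71.9 120. ]]
flask [696.9 234.7  76.7] 3.1 [[118.7 149.4  76.7]]
bottle [ 558.9 -194.     7.2] 14.8 [[-103.7 -242.3    7.2]]
[[674.1 215.4 115.8]
 [666.   72.2  87.2]
 [571.8 -74.   85.2]]
scene plat (np.float64(0.20938391213369395), array([621.39097853,  66.52078051]), [[0.7, 4.7], [-0.1, -5.3], [2.7, -4.1], [-3.3, 4.7]])
```

```bash
cat > ov.py <<'E'
from h import *
import sys
def box(cx,cy,hx,hy,z,th):
    c,s=np.cos(th),np.sin(th); m=np.array([(hx,hy),(hx,-hy),(-hx,-hy),(-hx,hy)])
    return np.c_[m@np.array([[c,s],[-s,c]])+[cx,cy],np.full(4,z)]
class F:
    def __init__(s,th,t): s.th=th;s.t=np.array(t);s.R=np.array([[np.cos(th),-np.sin(th)],[np.sin(th),np.cos(th)]])
    def w(s,P): P=np.array(P,float).reshape(-1,3); return np.c_[P[:,:2]@s.R.T+s.t,P[:,2]]
    def l(s,P): P=np.array(P,float).reshape(-1,3); return np.c_[(P[:,:2]-s.t)@s.R,P[:,2]]
def draw(im,c,polys,win,out,k=5):
    x,y,w,h=win; o=cv2.resize(im[y:y+h,x:x+w],None,fx=k,fy=k,interpolation=cv2.INTER_CUBIC)
    o=cv2.convertScaleAbs(o,alpha=1.4)
    for P,col in polys:
        q=((proj(c,P)-[x,y]+.5)*k).round().astype(int); cv2.polylines(o,[q.reshape(-1,1,2)],len(q)>3,col,1)
    cv2.imwrite(out,o)
def scene_polys(S,nest,rack,ra,piv,ang=0):
    G,Rr,B,Y=(0,255,0),(0,0,255),(255,0,255),(0,220,255)
    p=[(S.w(box(0,0,160,180,85,0)),G)]
    p+=[(S.w(box(*rack,58,73,95,ra)),Rr),(S.w(box(*rack,42,67,135,ra)),B)]
    nx,ny=nest; f=34*np.cos(.279),34*np.sin(.279)
    for s in(1,-1):
        p.append((S.w([(nx+58,ny+s*40,110),(nx+58,ny+s*77,110),(nx+5,ny+s*77,110)]),Y)); p.append((S.w([(nx+58,ny+s*77,110),(nx+5,ny+s*77,110),(nx+5-f[0],ny+s*(77+f[1]),110)]),Y))
    d=np.array([-np.cos(ang),np.sin(ang)]); n=np.array([d[1],-d[0]]); pv=np.array(piv)
    p.append((S.w([(*(pv+n*6),109),(*(pv+112*d+n*6),109),(*(pv+112*d-n*6),109),(*(pv-n*6),109)]),G))
    p.append((S.w([(*(pv+79*d+n*6),140),(*(pv+105*d+n*6),140),(*(pv+105*d-n*6),140),(*(pv+79*d-n*6),140)]),Rr))
    return p
E
cat > ov1.py <<'E'
from ov import *
S=F(0.207,(612.5,64.5)); P=scene_polys(S,(65,19),(-57,46),0.085,(14.5,-80))
for c,win in(("top",(195,130,160,120)),("scene",(215,180,160,110))):
    draw(cv2.imread(f"pics/{c}1.png"),c,P,win,f"pics/ov1{c}.png")
E
python3 ov1.py
```

```text
(no output)
```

View pics/ov1top.png

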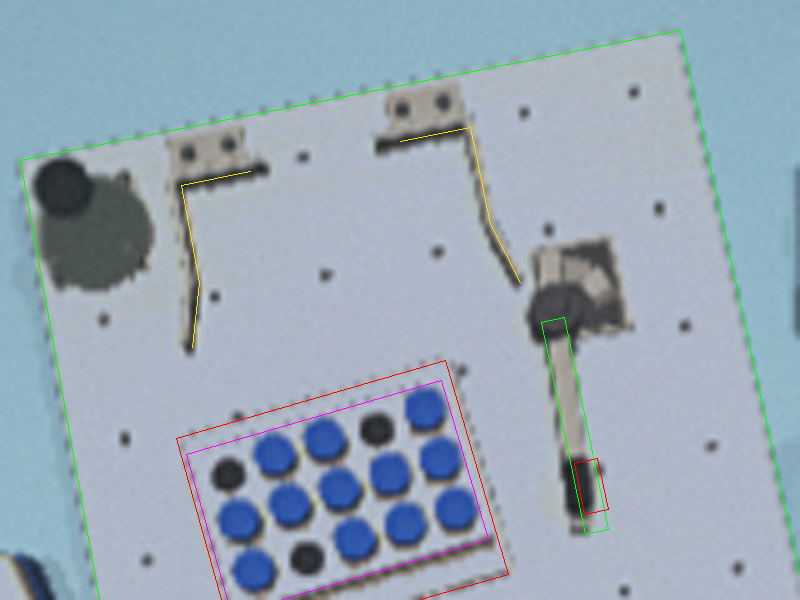

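View pics/ov1scene.png

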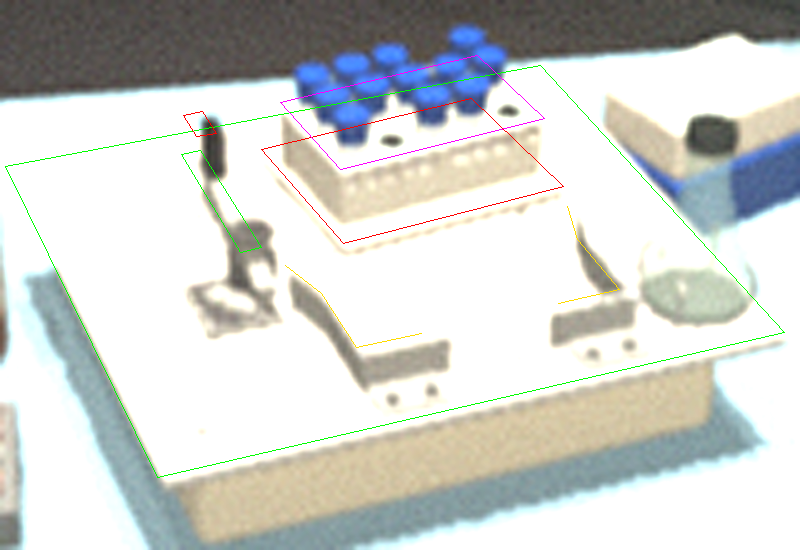

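The overlay on the top view fits the platform (±1.5 mm), the rack (body corners at about (190,453) and (443,380)) and the nest. The clamp bar is turned slightly towards +y. The scene camera sits about 2 px off that model. I'll check the tool axes next and plan the side push.

```bash
cat > tool.py <<'E'
from ov import *
from scipy.spatial.transform import Rotation as Ro
S=F(0.207,(612.5,64.5))
def tool():
    s=manip.state(); q=s['eef_rot']; R=Ro.from_quat([*q[1:],q[0]]).as_matrix(); return s,np.array(s['position']),R
def goto(loc,yaw_jaw=None):
    """print tool-axis shift to reach shaker-local point (x,y local, z world); twist so that tool y has local yaw yaw_jaw (mod 180)"""
    s,p,R=tool(); d=R.T@(S.w(loc)[0]-p); print("tool shift",np.round(d,1))
def rep():
    s,p,R=tool(); ty=S.R.T@R[:2,1]; print("t",s['t'],"local",np.round(S.l(p)[0],1),"world",np.round(p,1),"jaw yaw local deg",round(np.degrees(np.arctan2(ty[1],ty[0])),1),"toolz local",np.round(S.R.T@R[:2,2],2),"tilt",np.round(R[:,0],3),"j",np.round(s['joints'],2),"F",np.round(s['wrist_force'],1),"Floc",np.round(S.R.T@np.array(s['wrist_force'])[:2],1),"w",round(s['width'],1))
E
python3 - <<'E'
from tool import *
rep(); print(S.w([(-57,160,200)]))
E
```

```text
t 1.1 local [-227.2  554.7  222.6] world [276.2 560.6 222.6] jaw yaw local deg 51.9 toolz local [ 0.79 -0.62] tilt [-0.  0. -1.] j [ 0.93  0.53  1.43  0.    1.18 -0.18] F [-0.1 -0.4  1. ] Floc [-0.2 -0.4] w 86.8
[[523.83286239 209.36938499 200.        ]]
```

Request:
step_arm([
  [0.46,-10,0,0,8.5],
  [0.46,-10,0,0,8.5],
  [0.46,-10,0,0,8.5],
  [0.46,0,0,0,8.5],
  [0.46,0,0,0,8.5],
  [0.46,0,0,0,8.5],
  [0.46,0,0,0,0.9],
], force=20)

```text
t: 1.8
position: [276.2, 560.6, 252.6]
eef_rot: [0.549, 0.446, 0.549, -0.446]
wrist_force: [-0.4, 0.4, 0.2]
width: 42.7
```

Run:
```python
from tool import *
rep(); goto((-57,160,230));
```

```text
t 1.8 local [-227.2  554.6  252.6] world [276.2 560.6 252.6] jaw yaw local deg -0.0 toolz local [-0. -1.] tilt [-0.  0. -1.] j [0.93 0.5  1.4  0.   1.25 0.73] F [-0.4  0.4  0.2] Floc [-0.3  0.5] w 42.7
tool shift [ 22.6 170.4 394.6]
```

Request:
step_arm([
  [0.46,0,17,39,0],
  [0.46,0,17,39,0],
  [0.46,0,17,39,0],
  [0.46,0,17,39,0],
  [0.46,0,17,39,0],
  [0.46,0,17,39,0],
  [0.46,0,17,39,0],
  [0.46,0,17,39,0],
  [0.46,0,17,39,0],
  [0.46,0,17,39,0],
])

```text
t: 2.8
position: [523.7, 212.4, 252.7]
eef_rot: [0.55, 0.445, 0.55, -0.445]
wrist_force: [1.0, 0.4, -0.2]
width: 39.9
```

Run:
```python
from tool import *
rep(); goto((-57,155,110))
for c in("top","scene"):
    im,d=manip.camera(c); cv2.imwrite(f"pics/{c}2.png",im)
draw(cv2.imread("pics/top2.png"),"top",scene_polys(S,(65,20),(-57,46),0.085,(15,-81),0.08)+[(np.array([tool()[1]]*2),(0,255,255))],(175,130,180,150),"pics/ov2top.png",4)
print(proj("top",tool()[1]),proj("scene",tool()[1]))
```

```text
t 2.8 local [-56.5 163.  252.7] world [523.7 212.4 252.7] jaw yaw local deg 0.2 toolz local [ 0. -1.] tilt [ 0.  0. -1.] j [ 0.19  0.41  1.55  0.    1.18 -0.02] F [ 1.   0.4 -0.2] Floc [1.1 0.1] w 39.9
tool shift [142.7  -0.5   8. ]
[[209.99335957 231.44820825]] [[334.17539843 160.02293638]]
```

View pics/ov2top.png

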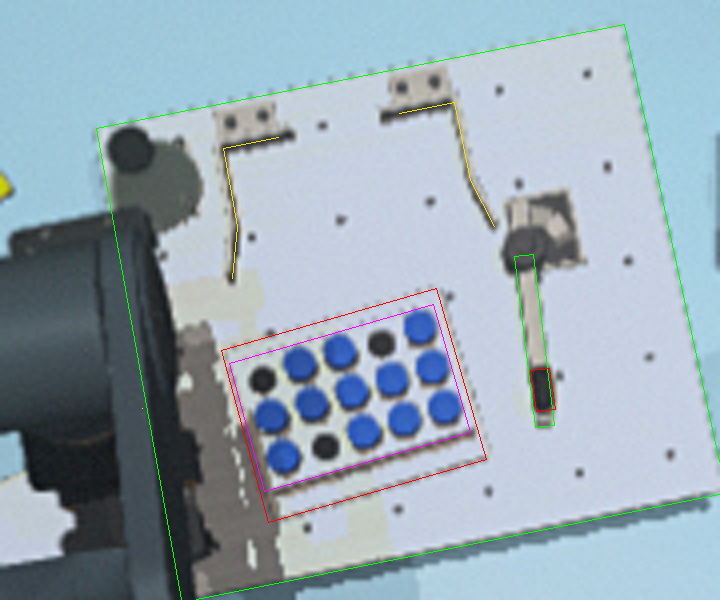

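Request:
step_arm([
  [0.46,40,0,0,0],
  [0.46,40,0,0,0],
  [0.46,40,0,0,0],
  [0.46,23,0,8,0],
  [0.46,0,0,8,0],
  [0.46,0,0,8,0],
  [0.46,0,0,0,0],
])

```text
t: 3.6
position: [529.3, 189.9, 111.2]
eef_rot: [0.55, 0.447, 0.548, -0.445]
wrist_force: [0.2, 1.0, 1.0]
width: 40.1
```

Run:
```python
from tool import *
rep()
for c in("top","scene"):
    im,d=manip.camera(c); cv2.imwrite(f"pics/{c}3.png",im)
draw(cv2.imread("pics/scene3.png"),"scene",[],(235,140,160,110),"pics/ov3s.png",5)
```

```text
t 3.6 local [-55.6 139.8 111.2] world [529.3 189.9 111.2] jaw yaw local deg -0.0 toolz local [-0. -1.] tilt [ 0.003  0.    -1.   ] j [ 0.15  0.6   1.69 -0.    0.85 -0.06] F [0.2 1.  1. ] Floc [0.4 0.9] w 40.1
```

View pics/ov3s.png

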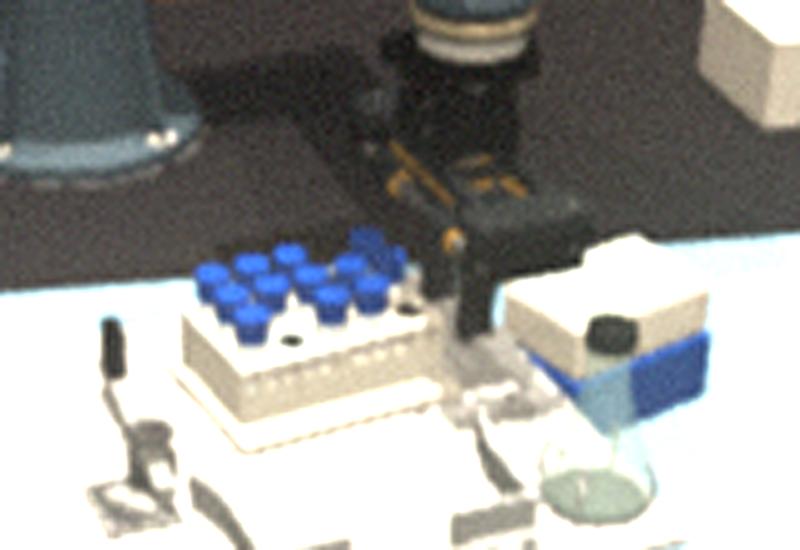

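The scene view shows the fingers (~(465,300) in the crop) standing to the left of the rack, above the platform and clear of the flask and tip box. I'll push sideways now.

Request:
step_arm([
  [0.46,0,0,6,0],
  [0.46,0,0,6,0],
  [0.46,0,0,4,0],
  [0.46,0,0,4,0],
  [0.46,0,0,4,0],
  [0.46,0,0,4,0],
  [0.46,0,0,4,0],
  [0.46,0,0,4,0],
  [0.46,0,0,4,0],
  [0.46,0,0,0,0],
])

```text
t: 4.7
position: [536.9, 151.8, 110.1]
eef_rot: [0.549, 0.447, 0.549, -0.445]
wrist_force: [0.9, 3.6, 2.4]
width: 40.1
```

```bash
cat > look.py <<'E'
from tool import *
rep()
def look(tag,rack,ra,ang=0.08,nest=(65,20),piv=(15,-81),win=(190,125,170,140),k=4,c="top"):
    im,d=manip.camera(c); cv2.imwrite(f"pics/{c}{tag}.png",im)
    draw(im,c,scene_polys(S,nest,rack,ra,piv,ang),win,f"pics/ov{tag}{c}.png",k)
E
python3 -c "
from look import *
look('4',(-57,20),0)"
```

```text
t 4.7 local [-56.  101.  110.1] world [536.9 151.8 110.1] jaw yaw local deg -0.0 toolz local [-0. -1.] tilt [ 0.002  0.001 -1.   ] j [ 0.07  0.59  1.7   0.    0.84 -0.13] F [0.9 3.6 2.4] Floc [1.6 3.4] w 40.1
```

View pics/ov4top.png

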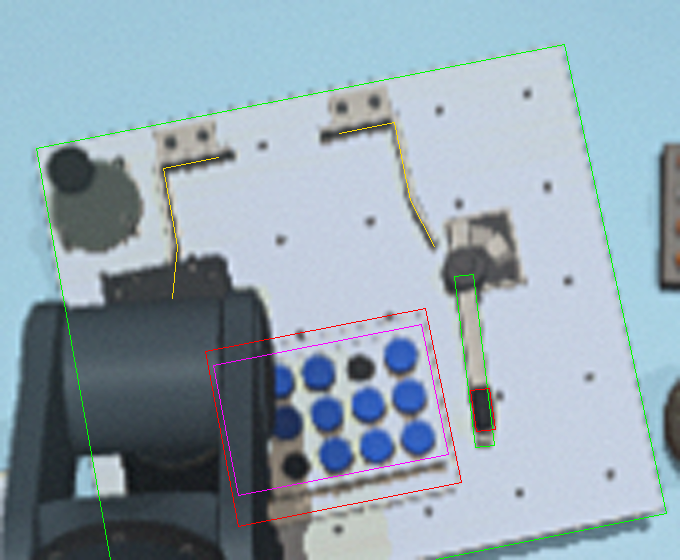

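Request:
step_arm([
  [0.46,0,0,3,0],
  [0.46,0,0,1,0],
  [0.46,0,0,0,0],
  [0.46,0,0,-20,0],
  [0.46,-40,0,-20,0],
  [0.46,-40,0,-20,0],
  [0.9,-40,-40,-20,-8.5],
  [0.9,0,-45,0,-8.5],
  [0.9,0,0,0,-8.5],
  [0.9,0,0,0,-8.5],
])

```text
t: 5.75
position: [443.7, 199.0, 222.9]
eef_rot: [0.656, 0.263, 0.657, -0.264]
wrist_force: [0.5, -0.4, -0.1]
width: 64.4
```

```bash
python3 -c "
from look import *
look('5',(-57,20),0)"
```

```text
t 5.75 local [-137.6  166.3  222.9] world [443.7 199.  222.9] jaw yaw local deg 34.4 toolz local [ 0.56 -0.83] tilt [-0.002 -0.002 -1.   ] j [ 0.19  0.34  1.77 -0.    1.03 -0.61] F [ 0.5 -0.4 -0.1] Floc [ 0.4 -0.5] w 64.4
```

View pics/ov5top.png

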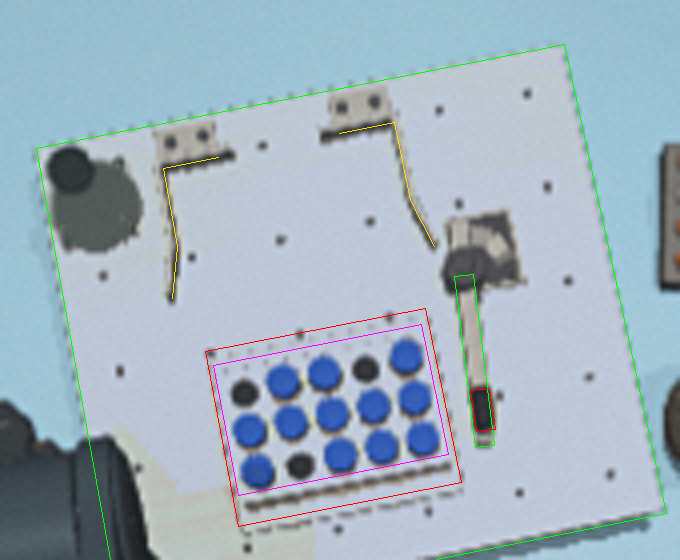

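The rack is now square to the platform and within about 3 mm of the nest's line; the foot edges at (210,352) and (433,312) follow the model. Next is turning the jaws along shaker y and going round to the front.

Request:
step_arm([
  [0.9,0,0,0,-8.5],
  [0.9,0,0,0,-8.5],
  [0.9,0,0,0,-8.5],
  [0.9,0,0,0,-8.5],
  [0.9,0,0,0,-8.5],
  [0.9,0,0,0,-8.5],
  [0.9,0,0,0,-4.6],
  [0.9,0,0,0,0],
])

```text
t: 6.6
position: [446.1, 199.3, 222.5]
eef_rot: [0.703, -0.07, 0.704, 0.069]
wrist_force: [0.3, 0.9, -1.2]
width: 78.2
```

Run:
```python
from tool import *
rep(); goto((-140,19,108))
```

```text
t 6.6 local [-135.2  166.2  222.5] world [446.1 199.3 222.5] jaw yaw local deg 89.5 toolz local [ 1.   -0.01] tilt [-0.001 -0.001 -1.   ] j [ 0.19  0.35  1.77 -0.    1.03 -1.58] F [ 0.3  0.9 -1.2] Floc [0.5 0.8] w 78.2
tool shift [ 114.7 -147.1   -3.3]
```

Request:
step_arm([
  [0.9,0,-37,-1,0],
  [0.9,0,-37,-1,0],
  [0.9,0,-37,-1,0],
  [0.9,0,-36,0,0],
  [0.9,0,0,0,0],
  [0.9,40,0,0,0],
  [0.9,40,0,0,0],
  [0.9,34,0,0,0],
  [0.9,0,0,0,0],
])

```text
t: 7.5
position: [468.8, 55.9, 105.3]
eef_rot: [0.7, -0.069, 0.707, 0.071]
wrist_force: [0.9, 1.0, 0.3]
width: 78.4
```

```bash
python3 -c "
from look import *
look('6',(-60,18),0,c='scene',win=(235,140,160,110),k=5)"
```

```text
t 7.5 local [-142.4   21.1  105.3] world [468.8  55.9 105.3] jaw yaw local deg 89.5 toolz local [ 1.   -0.01] tilt [-0.011  0.001 -1.   ] j [-0.12  0.53  1.91 -0.    0.72 -1.89] F [0.9 1.  0.3] Floc [1.1 0.8] w 78.4
```

View pics/ov6scene.png

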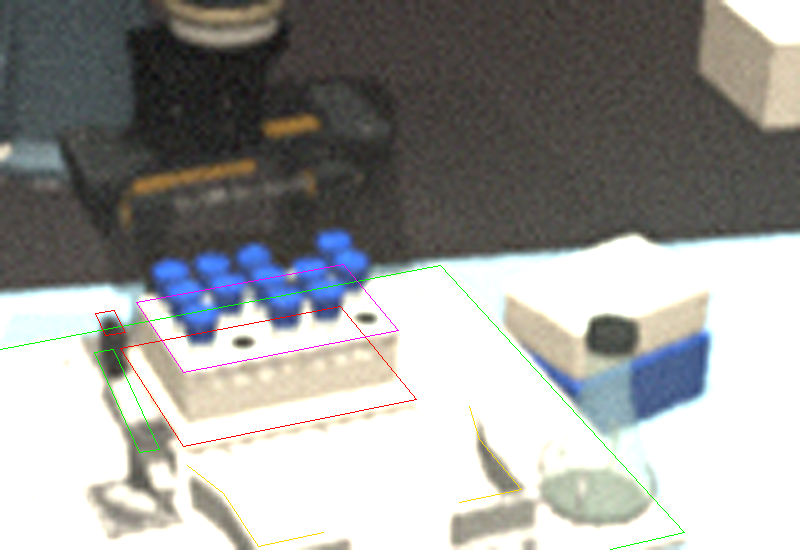

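Request:
step_arm([
  [0.9,-3,0,8,-0.5],
  [0.9,0,0,8,0],
  [0.9,0,0,6,0],
  [0.9,0,0,6,0],
  [0.9,0,0,6,0],
  [0.9,0,0,6,0],
  [0.9,0,0,6,0],
  [0.9,0,0,6,0],
  [0.9,0,0,6,0],
  [0.9,0,0,0,0],
])

```text
t: 8.55
position: [527.3, 67.6, 112.4]
eef_rot: [0.702, -0.074, 0.705, 0.074]
wrist_force: [-5.6, -0.1, 3.7]
width: 78.2
```

```bash
python3 -c "
from look import *
x=tool()[1]; x=S.l(x)[0][0]+51.5
look('7',(x,18),0)"
```

```text
t 8.55 local [-82.7  20.5 112.4] world [527.3  67.6 112.4] jaw yaw local deg 90.1 toolz local [1. 0.] tilt [-0.004  0.    -1.   ] j [-0.08  0.57  1.76 -0.    0.82 -1.86] F [-5.6 -0.1  3.7] Floc [-5.5  1.1] w 78.2
```

View pics/ov7top.png

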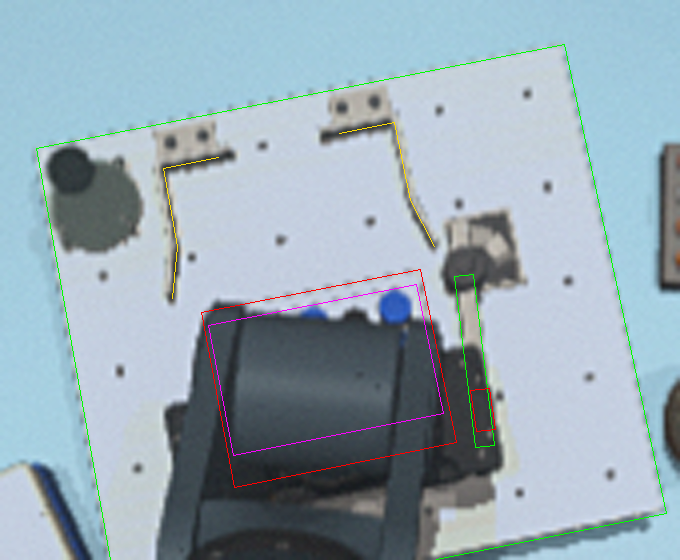

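Request:
step_arm([
  [0.9,0,0,6,0],
  [0.9,0,0,6,0],
  [0.9,0,0,6,0],
  [0.9,0,0,6,0],
  [0.9,0,0,6,0],
  [0.9,0,0,6,0],
  [0.9,0,0,6,0],
  [0.9,0,0,6,0],
  [0.9,0,0,6,0],
  [0.9,0,0,0,0],
])

```text
t: 9.6
position: [581.4, 78.6, 112.1]
eef_rot: [0.703, -0.074, 0.704, 0.074]
wrist_force: [-3.7, 0.2, 2.3]
width: 78.4
```

```bash
python3 -c "
from look import *
x=tool()[1]; x=S.l(x)[0][0]+51.5
look('8',(x,18),0); look('8',(x,18),0,c='scene',win=(235,140,160,110),k=5)"
```

```text
t 9.6 local [-27.5  20.2 112.1] world [581.4  78.6 112.1] jaw yaw local deg 90.1 toolz local [1. 0.] tilt [-0.002  0.    -1.   ] j [-0.06  0.62  1.63 -0.    0.9  -1.84] F [-3.7  0.2  2.3] Floc [-3.6  1. ] w 78.4
```

View pics/ov8top.png

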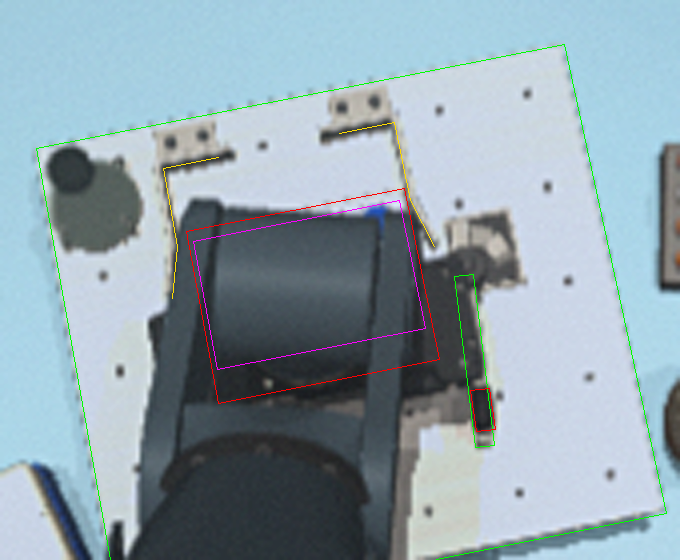

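View pics/ov8scene.png

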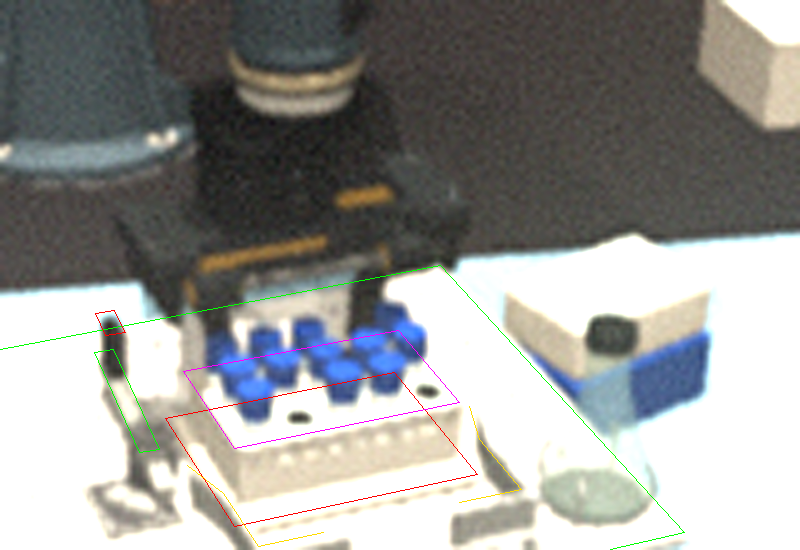

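The scene view shows the rack, still flat and straight, with its rear foot edge between the flares. I'll keep pushing and watch the force.

Request:
step_arm([
  [0.9,0,0,5,0],
  [0.9,0,0,5,0],
  [0.9,0,0,5,0],
  [0.9,0,0,5,0],
  [0.9,0,0,5,0],
  [0.9,0,0,4,0],
  [0.9,0,0,3,0],
  [0.9,0,0,0,0],
])

```text
t: 10.5
position: [611.9, 85.0, 112.0]
eef_rot: [0.702, -0.074, 0.704, 0.074]
wrist_force: [-5.5, -2.3, 3.8]
width: 78.2
```

Request:
step_arm([
  [0.9,0,0,2,0],
  [0.9,0,0,1,0],
  [0.9,0,0,0,0],
])

```text
t: 10.8
position: [614.1, 85.4, 112.0]
eef_rot: [0.702, -0.074, 0.705, 0.074]
wrist_force: [-7.0, -2.4, 5.2]
width: 78.3
```

```bash
python3 -c "
from look import *
x=tool()[1]; x=S.l(x)[0][0]+51.5
look('9',(x,19),0); look('9',(x,18),0,c='scene',win=(235,140,160,110),k=5)"
```

```text
t 10.8 local [  5.9  20.2 112. ] world [614.1  85.4 112. ] jaw yaw local deg 90.1 toolz local [1. 0.] tilt [-0.005 -0.001 -1.   ] j [-0.04  0.66  1.54 -0.    0.95 -1.82] F [-7.  -2.4  5.2] Floc [-7.3 -0.9] w 78.3
```

View pics/ov9scene.png

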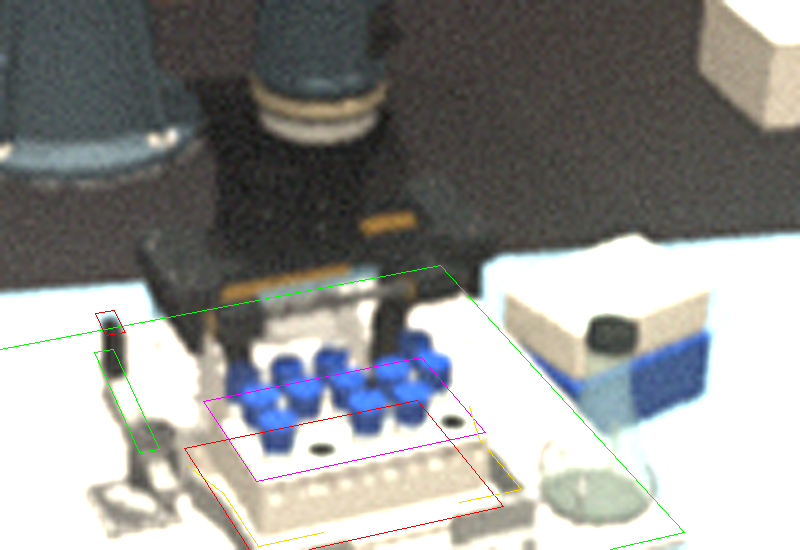

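Request:
step_arm([
  [0.9,0,0,2,0],
  [0.9,0,0,2,0],
  [0.9,0,0,1,0],
  [0.9,0,0,0,0],
])

```text
t: 11.3
position: [619.1, 86.5, 112.0]
eef_rot: [0.702, -0.074, 0.705, 0.074]
wrist_force: [-6.3, -1.5, 4.1]
width: 78.4
```

Request:
step_arm([
  [0.9,0,0,1,0],
  [0.9,0,0,1,0],
  [0.9,0,0,0,0],
])

```text
t: 11.6
position: [621.0, 86.9, 112.1]
eef_rot: [0.702, -0.074, 0.705, 0.074]
wrist_force: [-7.7, -1.3, 4.9]
width: 78.3
```

Request:
step_arm([
  [0.9,0,0,1,0],
  [0.9,0,0,1,0],
  [0.9,0,0,0,0],
])

```text
t: 11.9
position: [622.9, 87.3, 112.0]
eef_rot: [0.702, -0.074, 0.705, 0.074]
wrist_force: [-6.9, -2.6, 5.7]
width: 78.1
```

Request:
step_arm([
  [0.9,0,0,1,0],
  [0.9,0,0,1,0],
  [0.9,0,0,0,0],
])

```text
t: 12.2
position: [624.9, 87.7, 112.1]
eef_rot: [0.702, -0.074, 0.705, 0.074]
wrist_force: [-7.2, -0.6, 4.3]
width: 78.7
```

Request:
step_arm([
  [0.9,0,0,1,0],
  [0.9,0,0,1,0],
  [0.9,0,0,0,0],
])

```text
t: 12.5
position: [624.8, 87.7, 112.1]
eef_rot: [0.7, -0.074, 0.707, 0.074]
wrist_force: [-11.4, -2.2, 7.7]
width: 78.3
```

```bash
python3 -c "
from look import *
x=tool()[1]; x=S.l(x)[0][0]+51.5
look('10',(x,19),0); look('10',(x,18),0,c='scene',win=(235,170,160,110),k=5)"
```

```text
t 12.5 local [ 16.8  20.2 112.1] world [624.8  87.7 112.1] jaw yaw local deg 90.1 toolz local [1. 0.] tilt [-0.009 -0.001 -1.   ] j [-0.04  0.67  1.5  -0.    0.98 -1.82] F [-11.4  -2.2   7.7] Floc [-11.6   0.1] w 78.3
```

View pics/ov10scene.png

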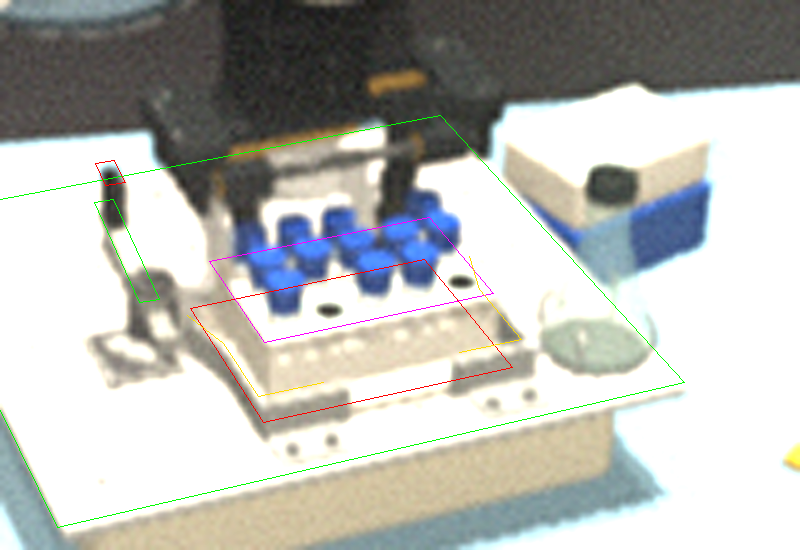

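View pics/ov10top.png

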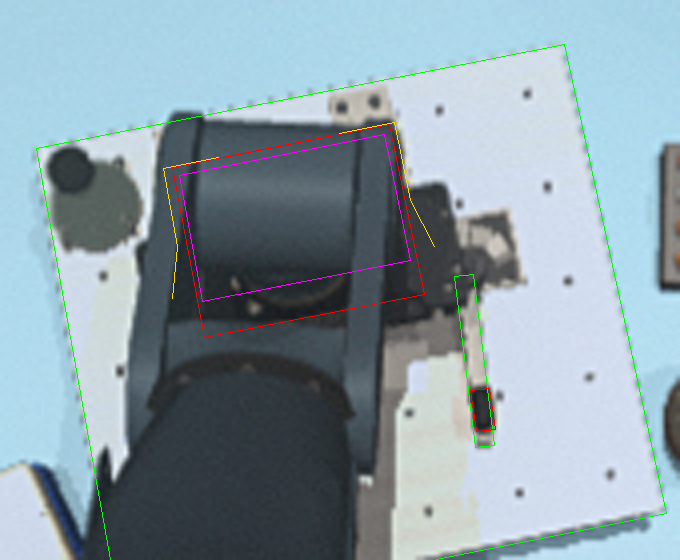

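The TCP stopped at 624.9 while the command went on, and the force rose. That suggests the rear legs have been reached. I'll press a little more so both corners seat.

Request:
step_arm([
  [0.9,0,0,2,0],
  [0.9,0,0,2,0],
  [0.9,0,0,0,0],
  [0.9,0,0,0,0],
])

```text
t: 13.0
position: [624.8, 87.7, 112.1]
eef_rot: [0.697, -0.074, 0.71, 0.074]
wrist_force: [-17.9, -4.6, 14.1]
width: 78.6
```

Request:
step_arm([
  [0.9,0,0,-6,0],
  [0.9,0,0,-10,0],
  [0.9,0,0,-25,0],
  [0.5,-30,0,-40,0],
  [0.3,-40,0,-40,0],
  [0,-40,0,-40,0],
  [0,0,0,0,0],
])

```text
t: 13.7
position: [483.6, 57.4, 216.7]
eef_rot: [0.706, -0.074, 0.701, 0.073]
wrist_force: [0.9, 0.1, -0.1]
width: 54.1
```

```bash
python3 -c "
from look import *
look('11',(65,20),0); look('11',(65,20),0,c='scene',win=(235,170,160,110),k=5)
for c in('top','scene'):
  for n in('rack_center','clamp_pivot','clamp_tab'):
    for r in manip.mark_of(n,c)[:3]:
      z={'rack_center':123,'clamp_pivot':102.5,'clamp_tab':124.5}[n]
      print(c,n,round(r['score'],2),np.round(r['xy'],1),np.round(S.l(onz(c,r['xy'],z))[0],1))
"
```

```text
t 13.7 local [-127.6   19.6  216.7] world [483.6  57.4 216.7] jaw yaw local deg 90.1 toolz local [1. 0.] tilt [ 0.007 -0.001 -1.   ] j [-0.11  0.35  1.78 -0.    1.   -1.89] F [ 0.9  0.1 -0.1] Floc [ 0.9 -0.1] w 54.1
top rack_center 0.93 [262.3 180. ] [ 68.1  21.3 123. ]
top rack_center 0.78 [144.1 169.4] [158.4 320.  123. ]
top rack_center 0.65 [440.  212.3] [-104.1 -409.7  123. ]
top clamp_pivot 0.6 [304.4 191. ] [ 22.2 -80.1 102.5]
top clamp_tab 0.6 [308.4 227.2] [-74.9 -70.1 124.5]
scene rack_center 0.76 [136.1 252.5] [  20.4 -429.2  123. ]
scene rack_center 0.69 [426.  251.7] [275.8 268.  123. ]
scene rack_center 0.66 [306.1 230.6] [ 79.8  18.4 123. ]
scene clamp_pivot 0.73 [265.  233.7] [ 26.1 -82.9 102.5]
scene clamp_tab 0.63 [256.1 207.8] [-81.1 -73.7 124.5]
```

View pics/ov11scene.png

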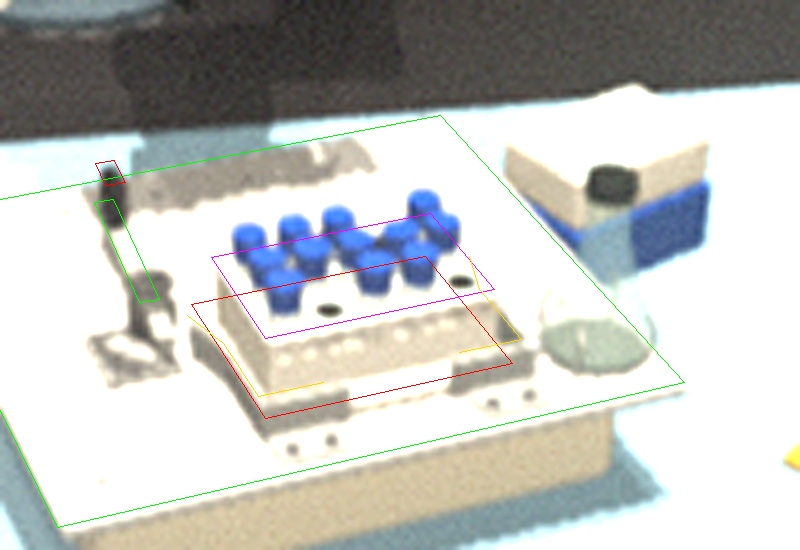

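View pics/ov11top.png

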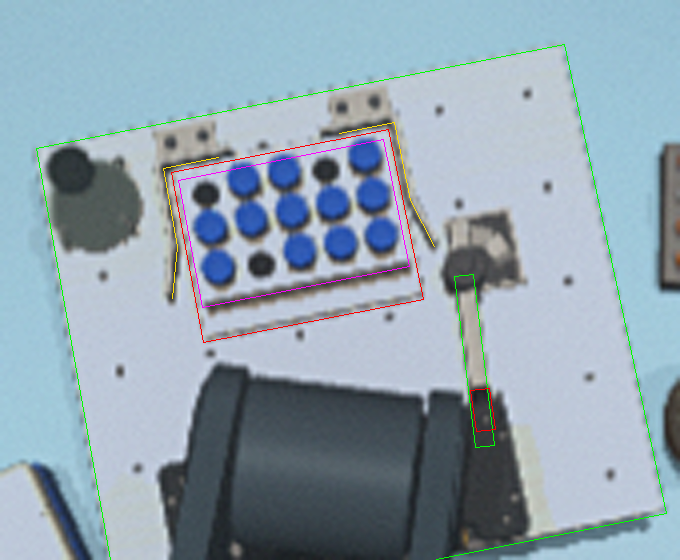

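The top view shows the rack square in the nest with its rear foot edge against the rear legs (edge from (172,170) to (390,128)). Contact puts the rack at x≈68 and the nest by eye at 65–68, so it counts as home. Next I'll twist the tool with the fingers shut for the clamp.

Request:
step_arm([
  [0,0,0,0,8.5],
  [0,0,0,0,8.5],
  [0,0,0,0,8.5],
  [0,0,0,0,8.5],
  [0,0,0,0,8.5],
  [0,0,0,0,8.5],
  [0,0,0,0,8.5],
  [0,0,0,0,8.5],
  [0,0,0,0,8.5],
  [0,0,0,0,8.5],
])

```text
t: 15.1
position: [484.8, 57.9, 211.6]
eef_rot: [0.567, 0.422, 0.567, -0.423]
wrist_force: [0.7, 0.3, -0.4]
width: 0.5
```

Request:
step_arm([
  [0,0,0,0,0.6],
  [0,0,0,0,0],
])

```text
t: 15.3
position: [484.6, 57.8, 212.0]
eef_rot: [0.566, 0.423, 0.567, -0.423]
wrist_force: [-0.3, -0.2, 0.2]
width: 0.7
```

```bash
python3 -c "
from look import *
goto((-74,-115,114))
look('12',(68,20),0)
for c in('top',):
  for n in('rack_center','nest','clamp_pivot','clamp_tab'):
    for r in manip.mark_of(n,c)[:3]:
      z={'rack_center':123,'clamp_pivot':102.5,'clamp_tab':124.5,'nest':123}[n]
      print(c,n,round(r['score'],2),np.round(r['xy'],1),np.round(S.l(onz(c,r['xy'],z))[0],1))
"
```

```text
t 15.3 local [-126.5   19.7  212. ] world [484.6  57.8 212. ] jaw yaw local deg 4.7 toolz local [ 0.08 -1.  ] tilt [-0.001  0.    -1.   ] j [-0.11  0.36  1.78 -0.    1.   -0.4 ] F [-0.3 -0.2  0.2] Floc [-0.3 -0.1] w 0.7
tool shift [ 97.9  41.4 138.6]
top rack_center 0.98 [439.4 214.6] [-109.6 -406.7  123. ]
top rack_center 0.94 [261.9 182.8] [ 61.1  23.7 123. ]
top rack_center 0.9 [146.9 168.1] [160.3 312.1 123. ]
top clamp_pivot 0.54 [305.6 192.8] [ 17.  -82.2 102.5]
top clamp_pivot 0.33 [277.6 208.4] [ -8.9  -3.  102.5]
top clamp_tab 0.72 [307.4 224.7] [-68.1 -68.9 124.5]
top clamp_tab 0.57 [364.7 178.6] [  19.5 -237.3  124.5]
```

View pics/ov12top.png

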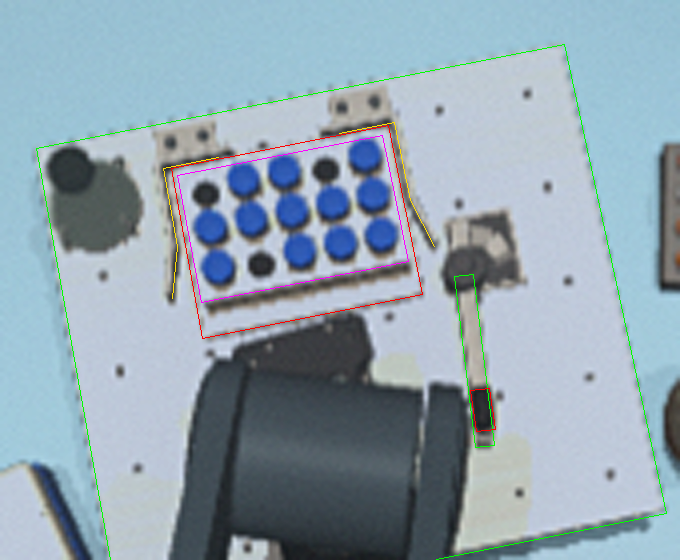

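Request:
step_arm([
  [0,0,0,0,8.5],
  [0,0,0,0,0.8],
  [0,0,0,0,0],
  [0,0,21,43,0],
  [0,0,21,43,0],
  [0,0,21,44,0],
  [0,0,0,0,0],
  [0,0,0,0,0],
])

```text
t: 16.35
position: [563.1, -64.5, 212.2]
eef_rot: [0.529, 0.468, 0.53, -0.468]
wrist_force: [0.3, 0.1, 0.1]
width: 0.5
```

```bash
python3 -c "
from look import *
goto((-74,-115,114))
look('13',(68,20),0)
print(proj('top',tool()[1]))
"
```

```text
t 16.35 local [ -74.9 -116.1  212.2] world [563.1 -64.5 212.2] jaw yaw local deg -4.8 toolz local [-0.08 -1.  ] tilt [-0.001  0.001 -1.   ] j [-0.31  0.46  1.59  0.    1.09 -0.43] F [0.3 0.1 0.1] Floc [0.4 0. ] w 0.5
tool shift [98.2  0.8 -1.1]
[[327.99366626 219.43020028]]
```

View pics/ov13top.png

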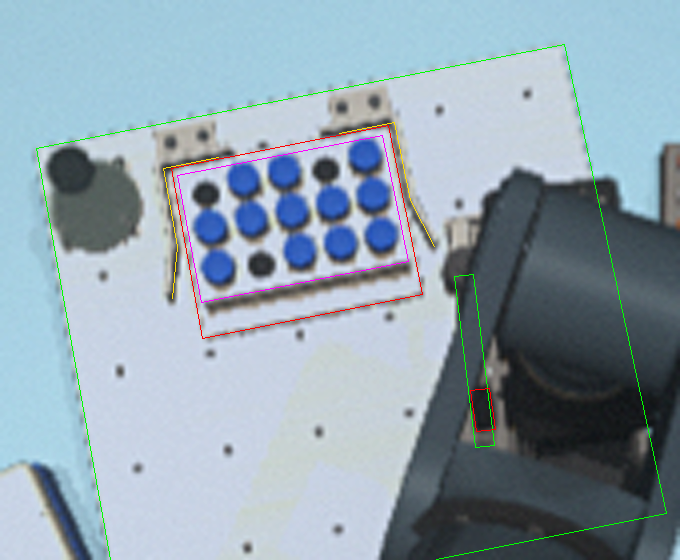

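Request:
step_arm([
  [0,33,0,0,0],
  [0,33,0,0,0],
  [0,32,0,0,0],
  [0,0,0,0,0],
  [0,0,0,-6,0],
  [0,0,0,-6,0],
  [0,0,0,0,0],
])

```text
t: 17.1
position: [562.2, -50.5, 116.4]
eef_rot: [0.531, 0.468, 0.529, -0.467]
wrist_force: [-0.8, 0.3, -0.7]
width: 0.5
```

```bash
python3 -c "
from look import *
look('14',(68,20),0,c='scene',win=(190,130,200,150),k=4)
"
```

```text
t 17.1 local [ -72.8 -102.2  116.4] world [562.2 -50.5 116.4] jaw yaw local deg -4.7 toolz local [-0.08 -1.  ] tilt [ 0.003 -0.001 -1.   ] j [-0.29  0.59  1.68  0.    0.86 -0.41] F [-0.8  0.3 -0.7] Floc [-0.7  0.5] w 0.5
```

View pics/ov14scene.png

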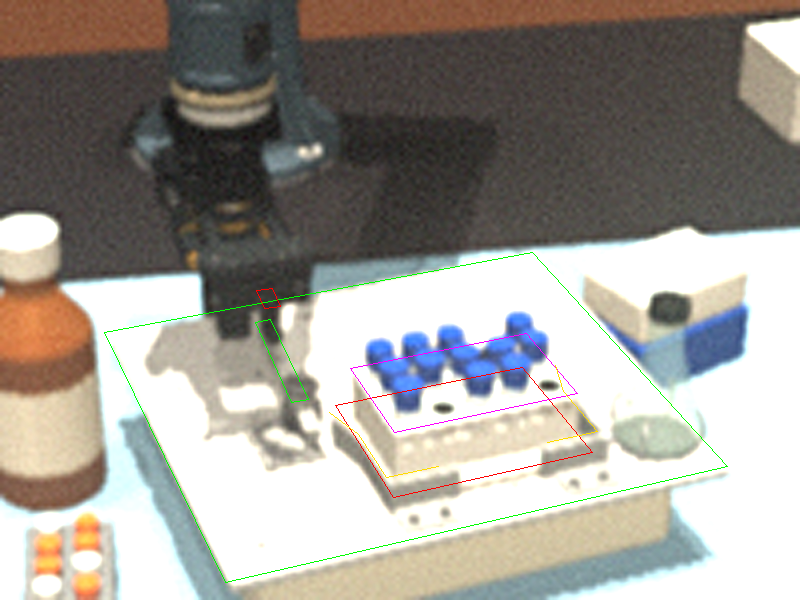

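The fingers (235,320) stand just beside the tab (270,320) and clear of the bottle. I'll start along the arc.

Request:
step_arm([
  [0,0,0,-7,0],
  [0,0,0,-5,0],
  [0,0,-0.8,-4.6,2.9],
  [0,0,-0.8,-4.6,2.9],
  [0,0,-0.8,-4.6,2.9],
  [0,0,-0.8,-4.6,2.9],
  [0,0,-0.8,-4.6,2.9],
  [0,0,-0.8,-4.6,2.9],
  [0,0,-0.8,-4.6,2.9],
  [0,0,0,0,0],
])

```text
t: 18.15
position: [555.5, -7.3, 114.9]
eef_rot: [0.439, 0.554, 0.439, -0.554]
wrist_force: [0.1, -1.0, 0.1]
width: 0.3
```

```bash
cat > cl.py <<'E'
from look import *
def cl(tag,piv=(17.5,-81.5)):
    p=S.l(tool()[1])[0][:2]-piv; s,_,R=tool(); ty=S.R.T@R[:2,1]; yaw=-np.arctan2(ty[1],ty[0])
    # angle of contact: finger centre at radius r, offset 15.5 behind
    r=np.hypot(*p); a=np.arctan2(p[1],-p[0]); print("finger r",round(r,1),"ang",round(a,3),"bar est",round(a+np.arcsin(15.5/r),3),"tool -yaw",round(yaw,3))
    for c,w in(("top",(190,125,170,140)),("scene",(210,140,170,140))):
        look(tag,(68,20),0,ang=a+np.arcsin(15.5/r),piv=piv,c=c,win=w,k=4)
E
python3 -c "
from cl import *
cl('15')"
```

```text
t 18.15 local [-70.6 -58.5 114.9] world [555.5  -7.3 114.9] jaw yaw local deg -25.1 toolz local [-0.42 -0.91] tilt [ 0. -0. -1.] j [-0.21  0.59  1.71 -0.    0.85  0.02] F [ 0.1 -1.   0.1] Floc [-0.1 -1. ] w 0.3
finger r 91.0 ang 0.255 bar est 0.427 tool -yaw 0.437
```

View pics/ov15scene.png

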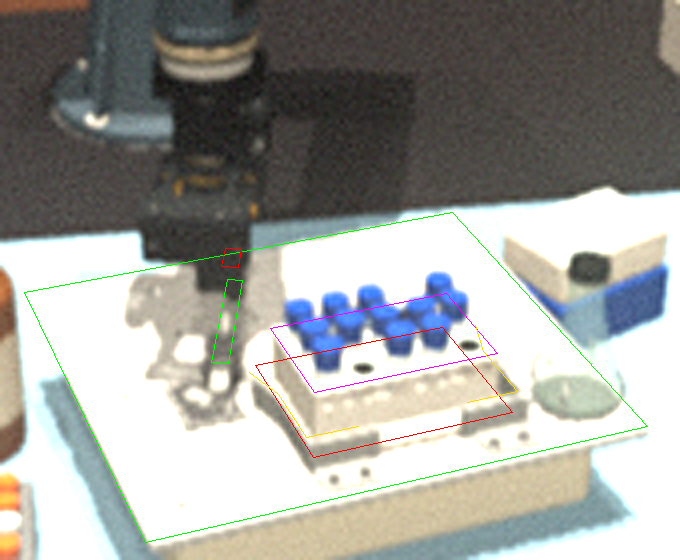

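View pics/ov15top.png

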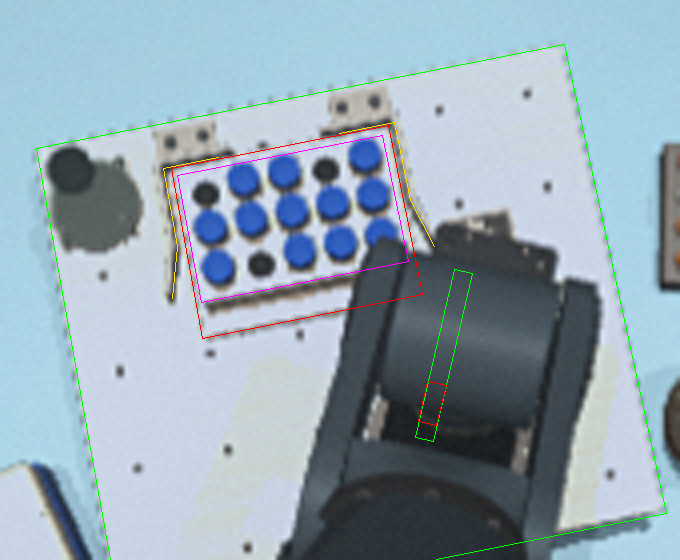

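The bar follows: in the scene crop it now lies under the modelled green outline (about (225,330)). Continuing.

Request:
step_arm([
  [0,0,-0.8,-4.6,2.9],
  [0,0,-0.8,-4.6,2.9],
  [0,0,-0.8,-4.6,2.9],
  [0,0,-0.8,-4.6,2.9],
  [0,0,-0.8,-4.6,2.9],
  [0,0,-0.8,-4.6,2.9],
  [0,0,-0.8,-4.6,2.9],
  [0,0,-0.8,-4.6,2.9],
  [0,0,-0.8,-4.6,2.9],
  [0,0,0,0,0],
])

```text
t: 19.25
position: [566.3, 33.0, 114.7]
eef_rot: [0.303, 0.639, 0.303, -0.639]
wrist_force: [0.2, 0.0, 0.1]
width: 0.6
```

```bash
python3 -c "
from cl import *
cl('16')"
```

```text
t 19.25 local [-51.7 -21.4 114.7] world [566.3  33.  114.7] jaw yaw local deg -51.1 toolz local [-0.78 -0.63] tilt [ 0.  0. -1.] j [-0.14  0.6   1.68  0.    0.87  0.55] F [0.2 0.  0.1] Floc [ 0.2 -0. ] w 0.6
finger r 91.7 ang 0.715 bar est 0.885 tool -yaw 0.893
```

View pics/ov16scene.png

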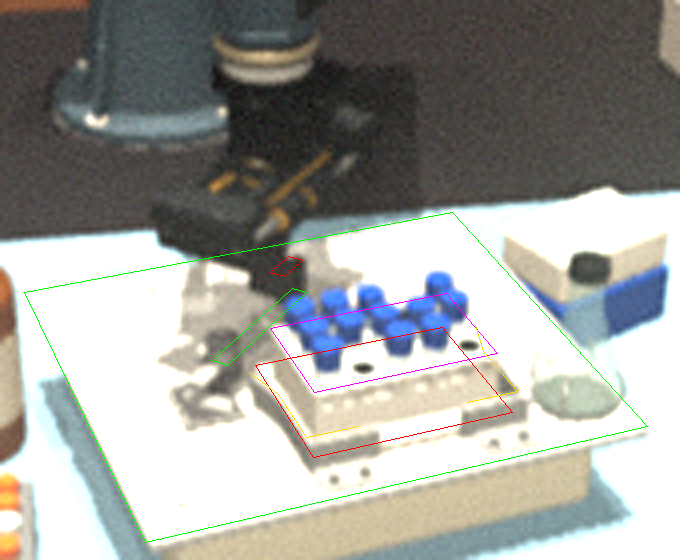

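```bash
python3 -c "
import cv2
im=cv2.imread('pics/scene16.png')[190:260,240:330]; cv2.imwrite('pics/z16.png',cv2.resize(im,None,fx=8,fy=8,interpolation=cv2.INTER_CUBIC))"
```

```text
(no output)
```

View pics/z16.png

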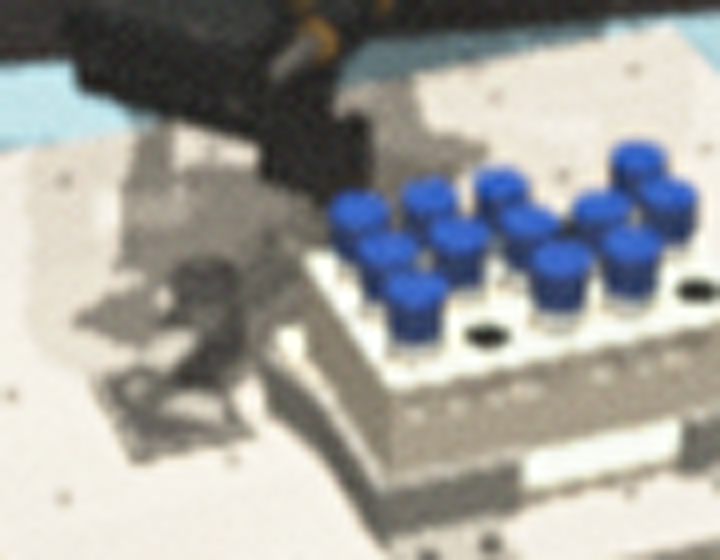

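The bar runs from the hub up behind the rack's left front, with the tab at the fingers (~(340,150)). Continuing.

Request:
step_arm([
  [0,0,-0.8,-4.6,2.9],
  [0,0,-0.8,-4.6,2.9],
  [0,0,-0.8,-4.6,2.9],
  [0,0,-0.8,-4.6,2.9],
  [0,0,-0.8,-4.6,2.9],
  [0,0,-0.8,-4.6,2.9],
  [0,0,-0.8,-4.6,2.9],
  [0,0,-0.8,-4.6,2.9],
])

```text
t: 20.15
position: [588.8, 61.1, 114.1]
eef_rot: [-0.168, -0.686, -0.168, 0.688]
wrist_force: [-1.5, -1.4, 0.1]
width: 0.3
```

```bash
python3 -c "
from cl import *
cl('17')"
```

```text
t 20.15 local [-23.9   1.5 114.1] world [588.8  61.1 114.1] jaw yaw local deg -74.4 toolz local [-0.96 -0.27] tilt [-0.003 -0.    -1.   ] j [-0.09  0.63  1.61 -0.    0.91  1.01] F [-1.5 -1.4  0.1] Floc [-1.8 -1.1] w 0.3
finger r 92.8 ang 1.108 bar est 1.276 tool -yaw 1.299
```

View pics/ov17scene.png

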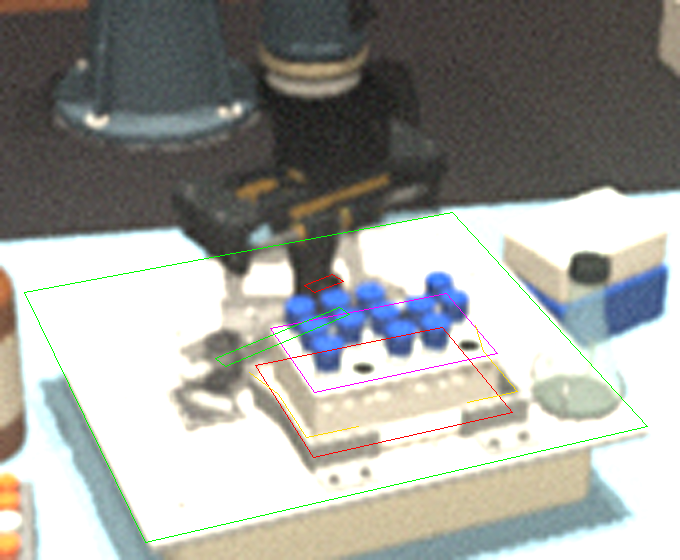

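Request:
step_arm([
  [0,0,-0.8,-4.6,2.9],
  [0,0,-0.8,-4.6,2.9],
  [0,0,-0.8,-4.6,2.9],
  [0,0,-0.8,-4.6,2.9],
  [0,0,0,0,0],
])

```text
t: 20.75
position: [606.1, 71.6, 114.6]
eef_rot: [0.098, 0.701, 0.098, -0.7]
wrist_force: [-1.1, -0.9, -0.9]
width: 0.5
```

```bash
python3 -c "
from tool import *
rep()"
```

```text
t 20.75 local [ -4.8   8.3 114.6] world [606.1  71.6 114.6] jaw yaw local deg -85.9 toolz local [-1.   -0.07] tilt [ 0.001  0.    -1.   ] j [-0.07  0.64  1.56  0.    0.93  1.23] F [-1.1 -0.9 -0.9] Floc [-1.2 -0.7] w 0.5
```

Request:
step_arm([
  [0,0,-0.5,-3,2],
  [0,0,-0.5,-3,2],
  [0,0,0,-1,0],
  [0,0,0,-1,0],
  [0,0,0,0,0],
])

```text
t: 21.25
position: [612.8, 74.3, 114.5]
eef_rot: [-0.074, -0.703, -0.074, 0.703]
wrist_force: [-0.6, 0.7, 0.7]
width: 0.5
```

```bash
python3 -c "
from cl import *
cl('18')"
```

```text
t 21.25 local [  2.3   9.5 114.5] world [612.8  74.3 114.5] jaw yaw local deg -89.9 toolz local [-1. -0.] tilt [-0.  0. -1.] j [-0.06  0.65  1.54  0.    0.95  1.3 ] F [-0.6  0.7  0.7] Floc [-0.5  0.8] w 0.5
finger r 92.3 ang 1.406 bar est 1.574 tool -yaw 1.569
```

View pics/ov18scene.png

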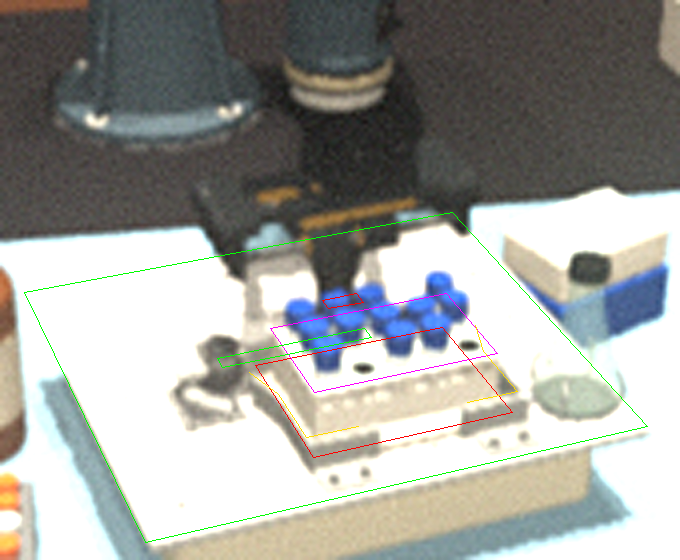

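Request:
step_arm([
  [0,0,0,-1,0],
  [0,0,0,-1,0],
  [0,0,0,0,0],
])

```text
t: 21.65
position: [613.7, 74.7, 114.3]
eef_rot: [-0.073, -0.702, -0.073, 0.704]
wrist_force: [-2.8, -1.3, 0.6]
width: 0.7
```

Request:
step_arm([
  [0,0,0,-1,0],
  [0,0,0,-1,0],
  [0,0,0,0,0],
])

```text
t: 21.95
position: [614.5, 75.1, 114.1]
eef_rot: [-0.073, -0.701, -0.073, 0.705]
wrist_force: [-5.6, -1.7, 2.7]
width: 0.4
```

Request:
step_arm([
  [0,0,0,-1,0],
  [0,0,0,-1,0],
  [0,0,0,0,0],
])

```text
t: 22.25
position: [614.9, 75.2, 113.9]
eef_rot: [-0.073, -0.7, -0.073, 0.707]
wrist_force: [-8.3, -3.1, 4.0]
width: -0.1
```

The force rises while the tip barely advances, so the bar is at its stop. I'll let go and look.

Request:
step_arm([
  [0,0,0,5,0],
  [0,0,0,8,0],
  [0,0,0,25,0],
  [0,0,0,40,0],
  [0,-40,0,40,0],
  [0,-40,0,40,0],
  [0,-40,0,0,0],
  [0,0,0,0,0],
])

```text
t: 23.05
position: [477.2, 44.5, 230.6]
eef_rot: [0.074, 0.708, 0.072, -0.698]
wrist_force: [1.2, 0.0, -0.2]
width: 0.4
```

```bash
python3 -c "
from cl import *
for c,w in(('top',(190,125,170,140)),('scene',(230,160,150,120))):
    im,d=manip.camera(c); np.save(f'pics/{c}19.npy',d); cv2.imwrite(f'pics/{c}19.png',im)
    draw(im,c,[],w,f'pics/raw19{c}.png',5 if c=='scene' else 4)
    draw(im,c,scene_polys(S,(66.5,20),(67.5,20),0,(16.5,-81.5),1.571),w,f'pics/ov19{c}.png',4)
    for n in('rack_center','nest','clamp_pivot','clamp_tab','clamp','bottle','tip_box','vial_block'):
      for r in manip.mark_of(n,c)[:3] if n!='clamp' else []:
        z={'rack_center':123,'clamp_pivot':102.5,'clamp_tab':124.5,'nest':123}.get(n,0)
        q=onz(c,r['xy'],z); print(c,n,round(r['score'],2),np.round(r['xy'],1),np.round(S.l(q)[0],1),np.round(q[0],1))
"
```

```text
t 23.05 local [-136.5    8.2  230.6] world [477.2  44.5 230.6] jaw yaw local deg -90.0 toolz local [-1.  0.] tilt [ 0.015 -0.002 -1.   ] j [-0.14  0.32  1.79  0.    1.02  1.22] F [ 1.2  0.  -0.2] Floc [ 1.2 -0.2] w 0.4
top rack_center 0.93 [262.1 182.2] [ 62.5  22.9 123. ] [669.   99.8 123. ]
top rack_center 0.93 [439.6 214.1] [-108.5 -407.5  123. ] [ 590.1 -356.6  123. ]
top rack_center 0.6 [144.4 168.3] [161.1 318.7 123. ] [704.7 409.6 123. ]
top clamp_pivot 0.59 [308.3 194.5] [ 11.2 -88.2 102.5] [641.6 -19.5 102.5]
top clamp_tab 0.57 [268.1 199.2] [ 15.8  16.2 124.5] [624.6  83.6 124.5]
top bottle 0.94 [367.4 232.3] [-107.5 -233.8    0. ] [ 555.4 -186.4    0. ]
top tip_box 0.63 [188.5 264.3] [-97.6 268.6   0. ] [461.8 307.3   0. ]
top vial_block 0.69 [366.1 182.1] [  31.4 -261.1    0. ] [ 696.9 -184.5    0. ]
top vial_block 0.56 [306.2 193.6] [ 32.4 -89.5   0. ] [662.6 -16.5   0. ]
scene rack_center 0.98 [308.3 227.3] [ 66.8  30.6 123. ] [671.6 108.1 123. ]
scene rack_center 0.85 [424.3 254.9] [285.8 255.9 123. ] [839.6 373.7 123. ]
scene rack_center 0.56 [139.  249.8] [  11. -421.  123.] [ 709.8 -345.2  123. ]
scene clamp_pivot 0.61 [264.3 234.8] [ 30.6 -86.5 102.5] [660.2 -13.8 102.5]
scene tip_box 0.59 [354.9 220. ] [-89.5 270.1  -0. ] [469.4 310.4  -0. ]
```

View pics/raw19scene.png

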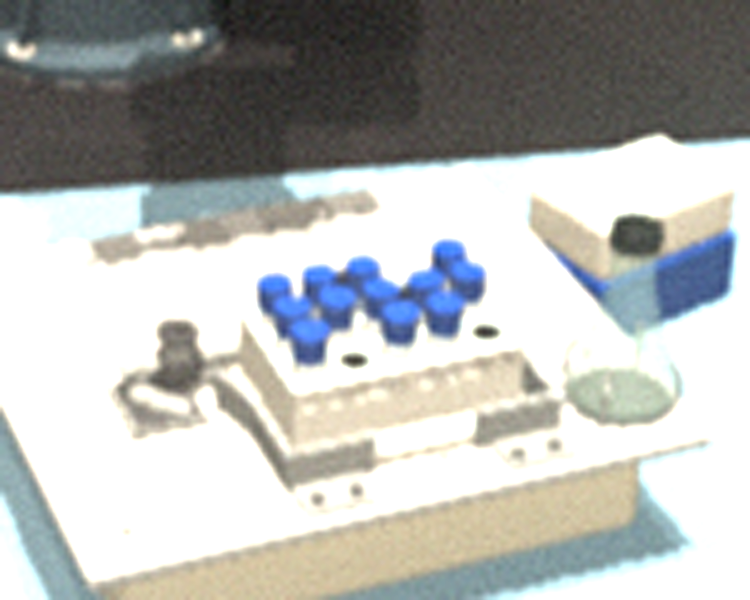

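View pics/ov19top.png

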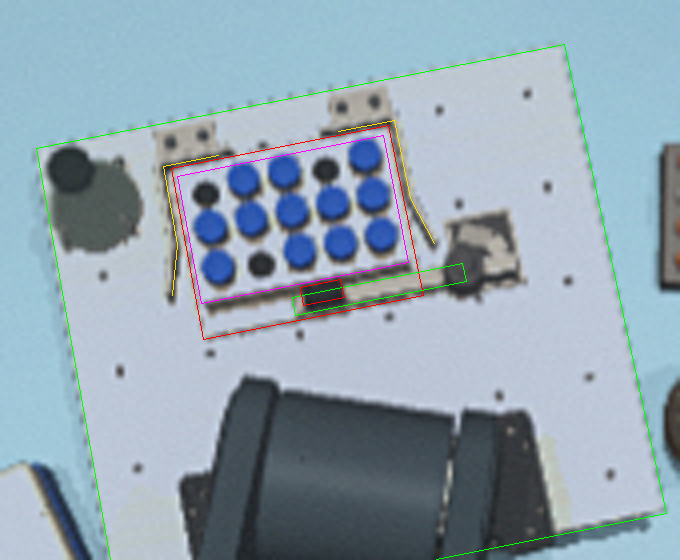

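```bash
python3 -c "
from tool import *
im=cv2.imread('pics/top19.png'); x,y,w,h=225,150,100,75
draw(im,'top',[],(x,y,w,h),'pics/z19.png',8)
D=np.load('pics/top19.npy')
px=[(x,y) for y in range(194,202) for x in range(264,278)]
P=S.l(dep('top',px,D))
m=np.array([im[b,a].max() for a,b in px]);
print(np.round(P[m<70],0)[:40].tolist())
px=[(x,y) for y in range(190,202) for x in range(278,296)]
P=S.l(dep('top',px,D)); k=(P[:,2]>103)&(P[:,2]<116); Q=P[k]; print(len(Q),np.round(np.median(Q,0),1)); 
print(np.polyfit(Q[:,1],Q[:,0],1))
"
```

```text
[[24.0, 1.0, 138.0], [23.0, -1.0, 138.0], [27.0, -4.0, 115.0], [28.0, -6.0, 111.0], [27.0, -9.0, 109.0], [24.0, 12.0, 136.0], [23.0, 9.0, 137.0], [22.0, 7.0, 141.0], [22.0, 4.0, 139.0], [21.0, 2.0, 139.0], [21.0, -1.0, 140.0], [21.0, -3.0, 136.0], [26.0, -6.0, 104.0], [26.0, -8.0, 103.0], [27.0, 23.0, 114.0], [22.0, 20.0, 142.0], [21.0, 17.0, 142.0], [21.0, 15.0, 139.0], [21.0, 12.0, 137.0], [20.0, 10.0, 143.0], [20.0, 7.0, 137.0], [18.0, 5.0, 144.0], [19.0, 2.0, 138.0], [18.0, -0.0, 139.0], [18.0, -3.0, 139.0], [26.0, 26.0, 108.0], [27.0, 23.0, 101.0], [20.0, 20.0, 140.0], [19.0, 18.0, 141.0], [19.0, 15.0, 137.0], [17.0, 13.0, 145.0], [17.0, 10.0, 140.0], [17.0, 8.0, 142.0], [17.0, 5.0, 140.0], [17.0, 3.0, 136.0], [16.0, 0.0, 140.0], [15.0, -2.0, 142.0], [23.0, 24.0, 108.0], [17.0, 21.0, 141.0], [17.0, 18.0, 139.0]]
99 [ 18.8 -31.1 107.7]
[7.27706097e-03 1.93213079e+01]
```

View pics/z19.png

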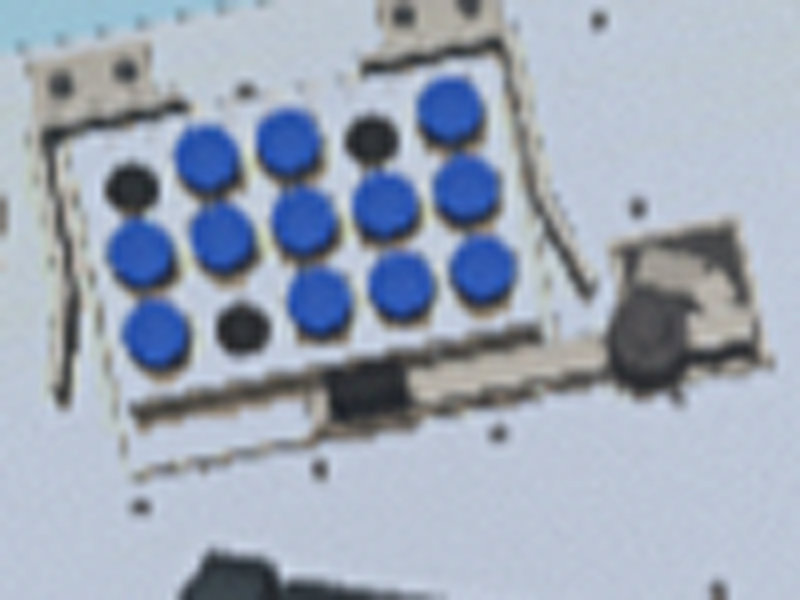

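The bar lies parallel to the front of the rack (slope 0.007 rad). Its top measures 107.7 mm and the tab about 140 mm, both at the dropped height, so it is in the detent. The rack is square and home, the bystanders are in place and the robot touches nothing. Handing in.

```bash
python3 -c "
from cell import manip
print(manip.sign_off(), manip.state()['t'])"
```

```text
the job is handed in; nothing more can be done
the job is handed in; nothing more can be done
```

The rack is in the nest and the clamp bar is locked across its front foot. I handed the job in at about 24 s of the 70 s allowed. `sign_off` gives no verdict, so success rests on the checks below.

**What I did:** I pushed the white rack sideways and square with two fingers. Then I slid it along the platform into the nest until the tip stopped and the push force rose from about 7 to 18 N. Last, with shut fingers, I swung the clamp bar clockwise to its stop and backed off. The purple and yellow look-alikes were not touched.

**Last checks:**
- **Clamp:** the bar lies parallel to shaker y within 0.01 rad. Its top is at about 108 mm and the tab top at about 140 mm, which is the dropped height, so it is in the detent.
- **Rack:** it looks flat and square against both rear legs. The finger contact puts its centre at shaker x ≈ 68 mm, and the bar's position implies the nest is at about 69 mm.
- **Bystanders and robot:** in the last top view the bottle, tip box and vial block stand within about 5 mm of their first readings. The gripper was clear of everything.

**What disagreed:**
- By eye in the top view the nest came out at x = 65–67 mm, a few millimetres short of the contact value.
- The networks' rack and pivot readings scattered by about 5–10 mm, and the scene camera sat about 2 px off the top camera. I relied on the contact and depth checks instead.

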